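# Set the slide cutter's guide and lock its cam wheel just past the hump

### The arm

A 7-joint arm with a two-finger parallel gripper is mounted at the origin on the work surface. World frame = base frame: x ahead of the robot, y to its left, z up, the work surface at z = 0. Lengths are in m, angles in rad, forces in N, time in s.
With the tool pointing down it reaches from about 0.425 to 0.95 m from the base axis. Payload 16.7 kg.
Tool frame: the origin (TCP) lies at the very end of the fingers, on their centre line; the grasp point (between the pads) lies robot.grasp_offset behind it (robot.grasp_offset is the distance from the TCP to the grasp point, in m); z points along the fingers, y is the direction in which the jaws open and shut (so a half turn about z gives the same grasp; the last joint's range is limited). The gripper opens to 94 mm and grips with 3 to 60 N. Pads are 16 mm wide; open, the fingers measure 119 mm over their backs; the gripper's body (75 mm by 177 mm) begins 78 mm behind the grasp point.
Start: joints at [1.155, 0.426, 0.074, 1.606, -0.034, 1.111, -0.067], TCP at [0.178, -0.651, 0.205] pointing down, gripper open.
Joint ranges: [-2.85, 2.85], [-0.5, 2.14], [-1.23, 1.37], [0.21, 2.46], [-1.02, 4.16], [0.16, 2.05], [-2.73, 2.73]. Speed limits (rad/s): [1.89, 1.89, 2.39, 2.39, 3.01, 3.01, 3.01].

### API

Orientations are given as a 3x3 rotation matrix whose columns are the frame's x, y, z axes.
In Python, from cell import robot gives the robot as it stands.
- The arm moves only by the tool drive_tool, never from a script. Its argument "commands" is one flat list of numbers, 7 for each row, row after row: the turn, a rotation vector about the tool's x, y, z in rad, then the shift along the tool's x, y, z in m, then the gripper command: -1 is shut, 1 is fully open, values between are in proportion. A call has 1 to 12 rows; each row is the pose to reach, as a shift and turn from the pose measured when the call began, along the tool's axes at that moment; what a row does not reach only later rows make up. A row lasts 1/10 s, in which the tool goes at most 50 mm and 8.59 degrees, less where a joint would pass 70% of its speed; a pose out of reach is approached as far as the arm can. A call with a gripper value outside its range is refused whole. The fingers move at their own pace and stop on an object; "squeeze" is the grip in N (left out, the last holds). Time passes only in rows, so rows that repeat a pose let the fingers close. It gives the time, the measured TCP pose, the force and the opening at its end, in the units of the state.
- robot.sense(): the state, without advancing time (a new reading comes with each control period).
- robot.grab_frame(name): name is "scene" or "top" or "wrist"; returns the picture (480x640x3 uint8, blue, green, red); there is no depth.
- robot.calibration(name): a dict with "K" (3x3 intrinsics, pixels), "R" (3x3) and "t" (3): a world point X has camera coordinates R X + t. Camera axes: x right, y down, z forward; pixel columns grow to the right and rows downward; lengths in m; the calibration is good to about 2 mm. A picture is of the moment at which its call begins: read the wrist's pose just before it. calibration takes no time and is no camera call; for the wrist camera it gives the pose at the moment of the call.
- robot.hand_in(): hands the job in, once; it reports no verdict.
The state is a dict: "t": time; "qpos": joint angles; "qvel": joint speeds; "effort": joint torques, N m; "eef_pos": TCP position; "eef_rot": TCP orientation; "wrist_force": force on the tool from outside, world axes, zero at the start; "moment": the same for the moment, N m; "width": opening from 0.0 (shut) to 1.0 (fully open).
Only numpy, scipy, OpenCV 4.12 (cv2) and the standard library are available. Lean on these libraries where they do the work, as an engineer would, in place of code of your own. Each camera call takes 0.05 s, during which the arm holds its last target. There are 200 camera calls.

### The job

Set up the slide cutter: first slide its guide fully home against the end stop, then turn the chrome cam-lock wheel by its knob, clockwise as you face it, feeling the resistance rise to a peak and fall away, and stop just past the hump, so that the chrome locking bar stays thrown by itself when you let go. Short of the hump the wheel springs back and too far past it the lock snaps off again. Leave the other things on the table and on the cutter where they are.

Things in the scene. Friction and masses are not known exactly. Their poses are not given: they have to be found in the camera images.
- cutter: Grey metal slide cutter fixed to the table. Origin on the table; x points away from its front (front = robot side), y to the left as you face it, z up. Bed x -130..110, y -205..205 mm, top at z 40. A chrome backstop fence stands at x 49..61, y -185..15, top z 70, the locking bar on it up to z 91. Guide on the right, inclined chrome wheel on a barrel on the left, lamp bar above.
- lamp_bar (a point): Middle of a dark 14 mm thick bar that runs along the cutter's y, 170 mm long, 295 mm above the table, above the rear edge of the wheel. Its ends slope to posts 25 mm further back (cutter x 95, y 20 and 190). A gripper held upright hits it when the knob passes the back (top) of the wheel; one leaning 27 degrees along the wheel's axis passes in front of it.
- guide_tab (a point): Top middle of the guide's upright black tab, 106.5 mm above the table, its highest point. The tab is 16 mm thick along the cutter's x, 40 mm long along its y, 49 mm tall above a grey foot 70 x 44 mm whose top is 57.5 mm above the table. Slides along the cutter's +y. Axes as the cutter's.
- end_stop (a point): Chrome stop block of the guide (50 x 12 x 22 mm): middle of the top edge of its face, 62 mm above the table. The guide is home when its foot's edge meets this face; the tab's middle is then 22 mm (cutter -y) from it.
- guide (a joint): Position of the guide along its track in m: 0 far right, 0.090 fully home against the stop (left). About 2 N of friction; it stays where it is left.
- lock_bar (a joint): How far the chrome locking bar (22 x 150 mm, on top of the backstop fence) is thrown to the right (cutter -y), in m: 0 at rest, about 0.0175 at the hump, its furthest. Only the wheel moves it. It hardly moves near the hump, so it shows the hump poorly. If the cam snaps off past the hump the bar slides back; turn the wheel back fully and begin anew.
- wheel_center (a point): Centre of the chrome wheel, 150 mm in diameter, its rim reaching 10 mm above this point along the axis. Turns clockwise seen from the front (knob goes left, top, right). First 0.1 to 0.8 rad of nearly free lost motion (unknown), then the cam's long rise to the hump, 2.5 to 3.2 rad of turn in all. The hump's place differs each time and cannot be seen. This point's z is the axis; x and y turn with it.
- wheel_axis (a point): Fixed point 100 mm above the wheel's centre on its axis, which leans 27 degrees towards the cutter's front: (-0.454, 0, 0.891) in the cutter's frame. Friction holds the released wheel from the hump to 0.25 rad past it. Let go sooner it springs back; further on the cam snaps ahead and the bar slides back.
- knob_grip (a point): Middle of the black knob on the wheel: freely spinning cylinder, 26 mm in diameter, parallel to the wheel's axis and 55 mm from it, from 15 to 56 mm above the wheel centre's plane (this point 38 mm). z is its axis, x and y spin. Force to turn it: under 1 N in the lost motion, about 9 N midway up the cam, 3 N at the hump, 0 some 0.3 rad past it.
- mount_a: Pale green slide mount, flat open frame 70 x 70 x 6 mm, lying on the front part of the cutter's bed; origin at the centre of its underside. Leave it.
- mount_b: Like mount_a, on the table near a front corner of the cutter, left or right. Leave it.
- mount_c: Like mount_a, on the table near the other front corner. Leave it.
- cassette: Black plastic film cassette, about 100 x 60 x 44 mm, on the table right of the cutter; origin at its underside. Leave it.
- loupe: Dark round loupe, 60 mm in diameter, 56 mm tall, on the table left of the cutter; origin at the centre of its underside. Leave it.
- reel_can: Flat round aluminium can, 100 mm in diameter, 32 mm tall, on the table right of the cutter; origin at the centre of its underside. Leave it.
- dust_brush: Dust brush 170 mm long lying on the table to the left; origin at its underside. Leave it.

How it is judged:
On the way, in this order (a step that is already met when the one before it is completed fails the run):
1. the guide is slid fully home against its stop (within 4 mm), before the locking bar has moved (value of joint guide above 0.086 m and value of joint lock_bar below 0.004 m), for 0.1 s.
2. the cam wheel is brought up to its hump, the locking bar thrown at least 16.5 of 17.5 mm (value of joint lock_bar above 0.0165 m), for 0.05 s.
At the end, for the whole second after the job is handed in: The guide is home (within 4 mm of its stop) and the locking bar stays thrown by at least 15.5 of its 17.5 mm, at rest, with nothing holding the wheel (value of joint guide above 0.086 m and value of joint lock_bar above 0.0155 m and velocity of joint lock_bar between -0.001 and 0.001 m/s); the robot touches nothing.
It fails at once if a bystander (slide mount, cassette, loupe, can or brush) is moved by more than 20 mm (distance of any of mount_a, mount_b, mount_c, cassette, loupe, reel_can, dust_brush from where it was at the start of the episode above 0.02 m).
It also fails if it takes over 72 s, if anything falls off the work surface, if the arm or the gripper's body presses on something with over 40 N, if the wrist force passes 120 N, or if a joint passes its speed limit or range.

## Working session

There is one attempt and no reset: what is moved stays moved. The work goes in short steps, Python scripts to look and compute and a tool call to move; the robot and the scene stay as the last step left them, time stands still between calls to the robot, and variables do not carry over. Pictures are saved under pics/ and viewed, about 8 in all and at most 12, crops included, and the job is handed in when it is done.

Besides the shell and the picture viewer there is one more tool, called after ">>>" as name(argument=value, ...) on one line, values as JSON. drive_tool: Moves the arm, as the interface text tells. Its arguments: {"type":"object","properties":{"commands":{"type":"array"},"squeeze":{"type":"number"}},"required":["commands"]}

```bash
mkdir -p pics; ls; python3 - <<'E'
from cell import robot
import cv2,numpy as np
np.set_printoptions(precision=4,suppress=True)
for n in("scene","top"):
    im=robot.grab_frame(n);cv2.imwrite(f"pics/{n}0.png",im)
    c=robot.calibration(n);print(n,c["K"].tolist(),c["R"],c["t"])
s=robot.sense();print(s["t"],s["eef_pos"],s["eef_rot"],robot.grasp_offset,s["wrist_force"])
E
```

```text
pics
scene [[452.042233011629, 0.0, 316.99722052189077], [0.0, 452.042233011629, 240.71755081142638], [0.0, 0.0, 1.0]] [[-0.0261  0.9996  0.0084]
 [ 0.6834  0.024  -0.7296]
 [-0.7295 -0.0133 -0.6838]] [-0.013  -0.2267  1.5799]
top [[516.2299732643115, 0.0, 327.43775832990104], [0.0, 516.2299732643115, 233.50545335156235], [0.0, 0.0, 1.0]] [[-0.0223 -0.9995 -0.0232]
 [-0.9914  0.0251 -0.1284]
 [ 0.1289  0.0201 -0.9915]] [0.0297 0.5297 1.1525]
0.1 [ 0.1778 -0.6508  0.2049] [[ 0.9646  0.2636 -0.0004]
 [ 0.2636 -0.9646  0.0011]
 [-0.0001 -0.0011 -1.    ]] 0.0188 [ 0.0755 -0.5811 -0.8099]
```

View pics/scene0.png

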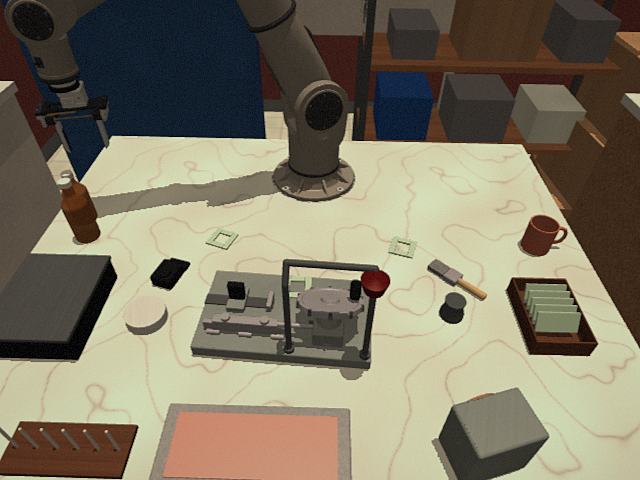

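View pics/top0.png

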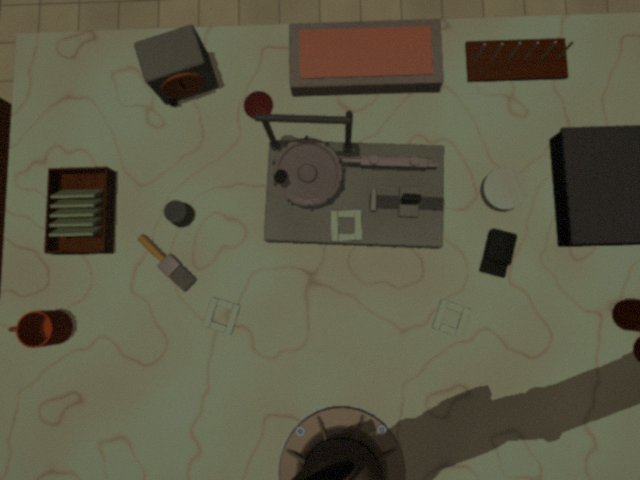

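The views show the cutter at around (355,195) in top, the wheel at (308,172), the knob at (281,178), the tab at (410,200) and the stop at (374,199). I'll enlarge both views for accurate pixels.

```bash
python3 - <<'E'
import cv2,numpy as np
a=cv2.imread("pics/top0.png")[95:255,250:460]
b=cv2.imread("pics/scene0.png")[250:375,185:395]
a=cv2.resize(a,None,fx=3.8,fy=3.7,interpolation=cv2.INTER_CUBIC);a=cv2.convertScaleAbs(a,alpha=1.8)
cv2.imwrite("pics/topc.png",a)
b=cv2.resize(b,None,fx=3.8,fy=3.8,interpolation=cv2.INTER_CUBIC)
cv2.imwrite("pics/scenec.png",cv2.convertScaleAbs(b,alpha=1.3))
E
```

```text
(no output)
```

View pics/topc.png

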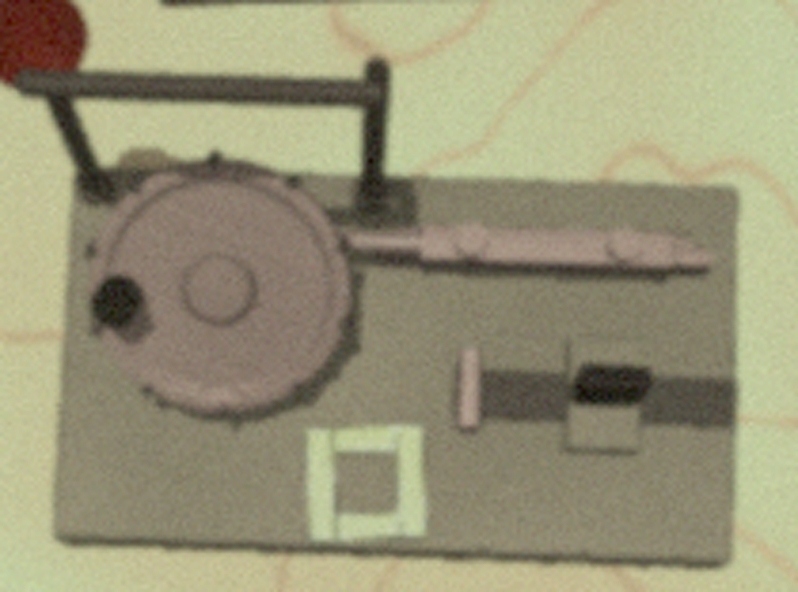

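View pics/scenec.png

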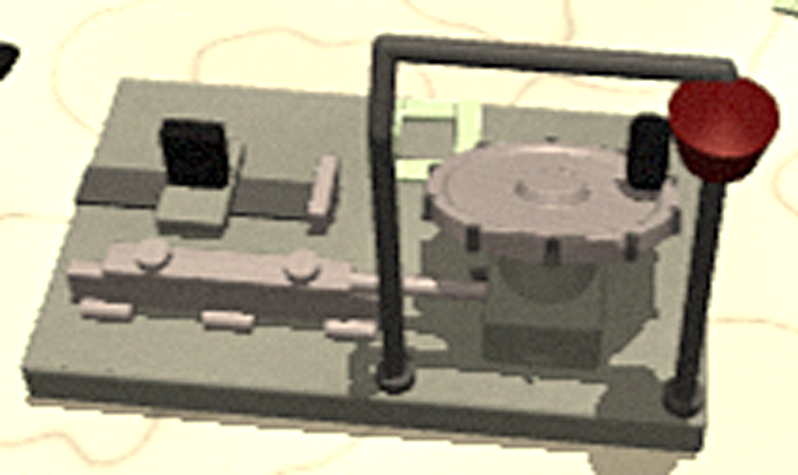

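```bash
cat > h.py <<'E'
import numpy as np,cv2
from cell import robot
np.set_printoptions(precision=4,suppress=True)
C={n:robot.calibration(n) for n in("scene","top")}
def ray(n,uv,c=None):
    c=c or C[n];R=np.array(c["R"]);t=np.array(c["t"]);d=R.T@np.linalg.solve(np.array(c["K"]),[*uv,1]);return -R.T@t,d/np.linalg.norm(d)
def plane(n,uv,z,c=None):
    o,d=ray(n,uv,c);return o+d*(z-o[2])/d[2]
def tri(*rs):
    A=sum(np.eye(3)-np.outer(d,d) for o,d in rs);b=sum((np.eye(3)-np.outer(d,d))@o for o,d in rs)
    X=np.linalg.solve(A,b);return X,[np.linalg.norm((np.eye(3)-np.outer(d,d))@(X-o)) for o,d in rs]
def proj(n,X,c=None):
    c=c or C[n];p=np.array(c["K"])@(np.array(c["R"])@X+np.array(c["t"]));return p[:2]/p[2]
tc=lambda x,y:((x+.5)/3.8-.5+250,(y+.5)/3.7-.5+95)
sc=lambda x,y:((x+.5)/3.8-.5+185,(y+.5)/3.8-.5+250)
E
python3 - <<'E'
from h import *
loc=np.array([[-.13,.205],[-.13,-.205],[.11,-.205],[.11,.205]])
pt=np.array([plane("top",tc(*p),.04)[:2] for p in[(57,540),(728,562),(738,190),(75,177)]])
ps=np.array([plane("scene",sc(*p),.04)[:2] for p in[(121,80),(27,370),(703,427)]])
print(pt,ps)
def fit(l,w):
    lm,wm=l.mean(0),w.mean(0);U,S,V=np.linalg.svd((l-lm).T@(w-wm));R=(U@V).T
    return R,wm-R@lm,np.linalg.norm((R@(l-lm).T).T+wm-w,axis=1)
for l,w in((loc,pt),(loc[[1,2,3]],ps),(np.r_[loc,loc[[1,2,3]]],np.r_[pt,ps])):
    R,o,e=fit(l,w);print(np.degrees(np.arctan2(R[1,0],R[0,0])),o,e)
R3=np.eye(3);R3[:2,:2]=R;O=np.array([*o,0])
T=lambda X:R3.T@(X-O)
for n,a,b in(("hub",(219,288),(552,182)),("knobtop",(117,297),(649,119)),("stop",(468,348),(328,160)),("tabtop",(613,377),(193,124)),("barL",(50,83),(727,68)),("barR",(375,91),(388,45))):
    X,e=tri(ray("top",tc(*a)),ray("scene",sc(*b)));print(n,X,"cutter",T(X),e)
E
```

```text
[[ 0.5169  0.1612]
 [ 0.4933 -0.2405]
 [ 0.7281 -0.2585]
 [ 0.7485  0.1486]] [[ 0.4984 -0.2395]
 [ 0.7342 -0.2509]
 [ 0.7602  0.1486]]
-3.2816069090407916 [ 0.6317 -0.0479] [0.0044 0.0055 0.0017 0.0051]
-3.5673001817120613 [ 0.6386 -0.0439] [0.0025 0.0046 0.0054]
-3.237065052411597 [ 0.6345 -0.0462] [0.0046 0.003  0.0048 0.0082 0.0067 0.0064 0.0056]
hub [0.6519 0.0569 0.1267] cutter [0.0116 0.1039 0.1267] [np.float64(0.0011559639538362186), np.float64(0.0011559639538362234)]
knobtop [0.6378 0.1111 0.1685] cutter [-0.0056  0.1573  0.1685] [np.float64(0.0020284533998849554), np.float64(0.002028453399884952)]
stop [ 0.6178 -0.0828  0.1012] cutter [-0.0146 -0.0374  0.1012] [np.float64(0.002958939369341659), np.float64(0.0029589393693416404)]
tabtop [ 0.5969 -0.1666  0.1079] cutter [-0.0307 -0.1223  0.1079] [np.float64(0.0006268467331090837), np.float64(0.0006268467331090407)]
barL [0.717  0.1336 0.2953] cutter [0.0722 0.1842 0.2953] [np.float64(0.006989611124670641), np.float64(0.006989611124670647)]
barR [ 0.707  -0.03    0.2964] cutter [0.0715 0.0203 0.2964] [np.float64(0.0013154443665463306), np.float64(0.0013154443665463506)]
```

```bash
cat >> h.py <<'E'
from scipy.spatial.transform import Rotation as Ro
YAW=np.radians(-3.3);Rc=Ro.from_euler("z",YAW).as_matrix();O=np.array([.6345,-.0462,0])
W=lambda l:O+Rc@np.array(l)
L=lambda X:Rc.T@(np.array(X)-O)
DOWN=Rc@np.diag([1.,-1,-1])
def go(p,R):
    s=robot.sense();E=np.array(s["eef_rot"]);P=np.array(s["eef_pos"])
    print("turn",Ro.from_matrix(E.T@R).as_rotvec(),"shift",E.T@(p-P),"t",s["t"])
E
python3 - <<'E'
from h import *
for p in[(328,160),(334,158)]: print(L(plane("scene",sc(*p),.062)))
for p in[(460,388),(478,388)]: print(L(plane("top",tc(*p),.062)))
go(W([-.031,-.172,.205]),DOWN)
E
```

```text
[-0.0476 -0.0421  0.062 ]
[-0.0496 -0.0385  0.062 ]
[-0.0306 -0.0386  0.062 ]
[-0.0303 -0.0492  0.062 ]
turn [-0.0011  0.0003  0.3244] shift [ 0.5157 -0.3096  0.0002] t 0.1
```

>>> drive_tool(commands=[0,0,0.08,0.05,-0.03,0,-1,0,0,0.16,0.1,-0.06,0,-1,0,0,0.24,0.15,-0.09,0,-1,0,0,0.324,0.2,-0.12,0,-1,0,0,0.324,0.24,-0.145,0,-1,0,0,0.324,0.28,-0.17,0,-1,0,0,0.324,0.32,-0.195,0,-1,0,0,0.324,0.36,-0.22,0,-1,0,0,0.324,0.4,-0.245,0,-1,0,0,0.324,0.44,-0.27,0,-1,0,0,0.324,0.48,-0.29,0,-1,0,0,0.324,0.515,-0.31,0,-1], squeeze=20)

```text
t: 1.3
eef_pos: [0.5929, -0.2153, 0.205]
eef_rot: [[0.998, -0.057, -0.001], [-0.057, -0.998, 0.001], [-0.001, -0.001, -1.0]]
wrist_force: [-0.7, -0.6, 0.1]
width: 0.021
```

```bash
python3 - <<'E'
from h import *
c=robot.calibration("wrist");im=robot.grab_frame("wrist")
cv2.imwrite("pics/w1.png",im);np.savez("w1.npz",**{k:np.array(c[k]) for k in"KRt"})
s=robot.sense();print(s["eef_pos"],L(s["eef_pos"]),s["wrist_force"],s["width"],c)
print("pred tab",proj("w",W([-.031,-.122,.1065]),c))
go(W([-.031,-.172,.078]),DOWN)
E
```

```text
[ 0.5984 -0.2071  0.2048] [-0.0268 -0.1627  0.2048] [ 1.7     8.6927 -0.9211] 0.006420908264606447 {'K': array([[363.7933,   0.    , 323.1487],
       [  0.    , 363.7933, 239.7036],
       [  0.    ,   0.    ,   1.    ]]), 'R': array([[-0.0571, -0.9984, -0.0015],
       [-0.9627,  0.0546,  0.265 ],
       [-0.2645,  0.0166, -0.9642]]), 't': array([-0.18  ,  0.5554,  0.5504])}
pred tab [262.0419 240.0352]
turn [-0.0047 -0.0013  0.0083] shift [-0.0045  0.0099  0.1267] t 1.35
```

View pics/w1.png

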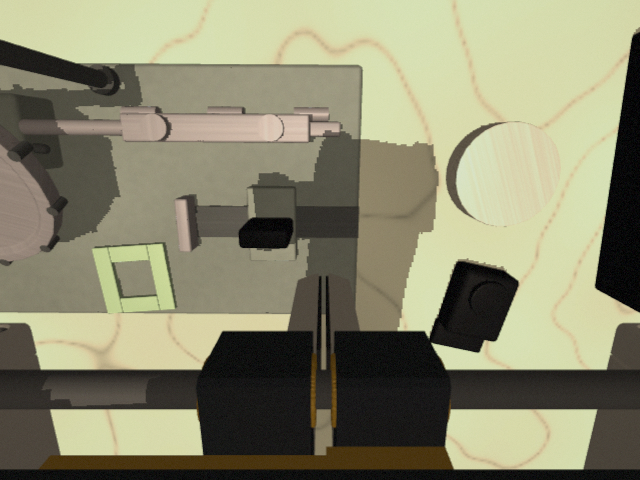

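>>> drive_tool(commands=[0,0,0.008,-0.0045,0.01,0,-1,0,0,0.008,-0.0045,0.01,0.03,-1,0,0,0.008,-0.0045,0.01,0.06,-1,0,0,0.008,-0.0045,0.01,0.09,-1,0,0,0.008,-0.0045,0.01,0.115,-1,0,0,0.008,-0.0045,0.01,0.126,-1,0,0,0.008,-0.0045,0.01,0.126,-1,0,0,0.008,-0.0045,0.01,0.126,-1])

```text
t: 2.15
eef_pos: [0.5939, -0.2168, 0.0797]
eef_rot: [[0.998, -0.058, 0.002], [-0.058, -0.998, 0.004], [0.002, -0.004, -1.0]]
wrist_force: [0.9, -0.9, 0.1]
width: 0.007
```

```bash
python3 - <<'E'
from h import *
c=robot.calibration("wrist");im=robot.grab_frame("wrist")
cv2.imwrite("pics/w2.png",im)
s=robot.sense();print(s["eef_pos"],L(s["eef_pos"]),s["wrist_force"],s["width"])
m=(im.max(2)<35).astype(np.uint8);n,l,st,ce=cv2.connectedComponentsWithStats(m)
for i in range(1,n):
    if st[i,4]>300:print(st[i],ce[i])
print("pred tab",proj("w",W([-.031,-.122,.1065]),c), proj("w",s["eef_pos"],c),proj("w",W([-.031,-.142,.1065]),c))
E
```

```text
[ 0.5943 -0.2168  0.0801] [-0.0303 -0.1726  0.0801] [ 0.5943  0.7041 -0.0567] 0.004296004202442406
[ 175  264   98   62 5162] [225.0825 295.4206]
[319 276   9  93 404] [323.0718 319.6931]
[ 491  316  119   57 4684] [547.6046 347.6093]
[  200   331   117   124 13178] [260.6325 394.3862]
[  331   331   116   115 12200] [385.5531 389.823 ]
[ 470  409  112   30 2382] [525.2922 420.5928]
[   0  470  640   10 6273] [315.5294 474.5911]
pred tab [214.1117 314.8896] [324.6455 290.812 ] [257.7323 314.9873]
```

View pics/w2.png

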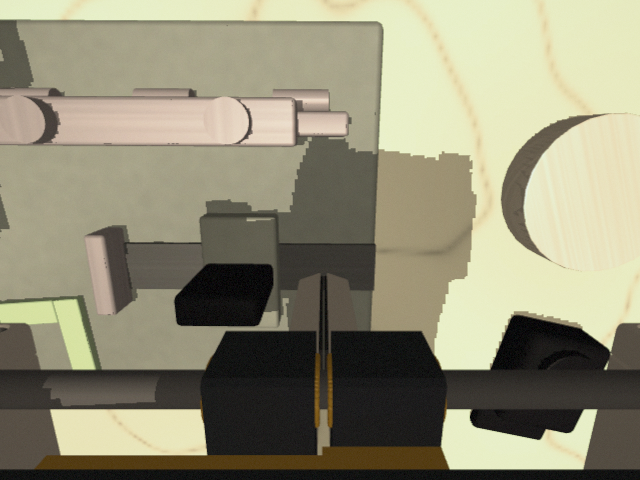

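Wrist view: tab top at about (219,311), within 2 mm of prediction; closed finger is at the right of it and in line. Push left.

>>> drive_tool(commands=[0,0,0,0,-0.01,0,-1,0,0,0,0,-0.018,0,-1,0,0,0,0,-0.026,0,-1,0,0,0,0,-0.034,0,-1,0,0,0,0,-0.042,0,-1,0,0,0,0,-0.05,0,-1,0,0,0,0,-0.055,0,-1,0,0,0,0,-0.058,0,-1,0,0,0,0,-0.06,0,-1,0,0,0,0,-0.06,0,-1])

```text
t: 3.2
eef_pos: [0.5976, -0.1566, 0.0802]
eef_rot: [[0.998, -0.058, 0.003], [-0.058, -0.998, 0.004], [0.003, -0.004, -1.0]]
wrist_force: [0.4, 0.2, 0.6]
width: 0.004
```

```bash
python3 - <<'E'
from h import *
im=robot.grab_frame("wrist");cv2.imwrite("pics/w3.png",im)
s=robot.sense();print(s["t"],L(s["eef_pos"]),s["wrist_force"])
E
```

```text
3.25 [-0.0307 -0.1125  0.0801] [-0.283  -0.4043 -0.0197]
```

>>> drive_tool(commands=[0,0,0,0,-0.002,0,-1,0,0,0,0,-0.004,0,-1,0,0,0,0,-0.006,0,-1,0,0,0,0,-0.008,0,-1,0,0,0,0,-0.008,0,-1])

```text
t: 3.75
eef_pos: [0.5978, -0.1483, 0.08]
eef_rot: [[0.998, -0.057, 0.002], [-0.057, -0.998, 0.005], [0.002, -0.005, -1.0]]
wrist_force: [-0.9, 0.4, -1.3]
width: 0.009
```

```bash
python3 - <<'E'
from h import *
im=robot.grab_frame("wrist");cv2.imwrite("pics/w4.png",im)
s=robot.sense();print(s["t"],L(s["eef_pos"]),s["wrist_force"])
for f in("w3","w4"):
    g=cv2.imread(f"pics/{f}.png");m=(g.max(2)<35).astype(np.uint8);n,l,st,ce=cv2.connectedComponentsWithStats(m)
    print([st[i].tolist() for i in range(1,n) if st[i,4]>2000 and st[i,1]<300])
E
```

```text
3.8 [-0.0307 -0.1041  0.0801] [0.3939 0.0304 0.6437]
[[211, 264, 91, 61, 4728]]
[[212, 263, 90, 62, 4725]]
```

View pics/w4.png

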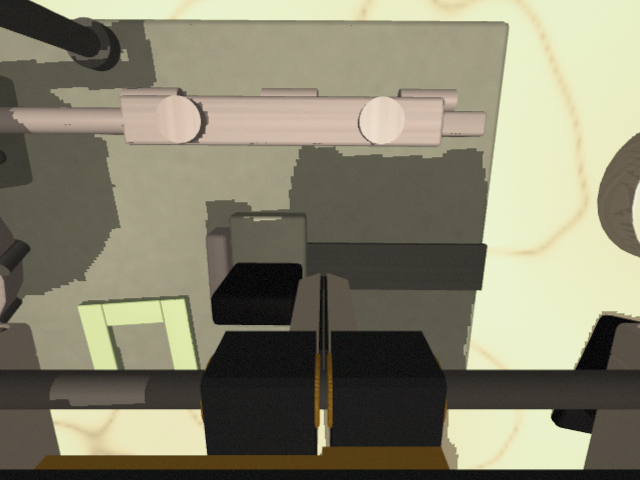

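Foot edge (231,~235) is now beside the stop (207..230); push on until force rises.

>>> drive_tool(commands=[0,0,0,0,-0.002,0,-1,0,0,0,0,-0.004,0,-1,0,0,0,0,-0.005,0,-1,0,0,0,0,-0.005,0,-1])

```text
t: 4.2
eef_pos: [0.5978, -0.1471, 0.0802]
eef_rot: [[0.998, -0.06, 0.002], [-0.06, -0.998, 0.001], [0.002, -0.001, -1.0]]
wrist_force: [0.0, -17.0, -1.9]
width: 0.001
```

```bash
python3 - <<'E'
from h import *
im=robot.grab_frame("wrist");cv2.imwrite("pics/w5.png",im)
s=robot.sense();print(s["t"],L(s["eef_pos"]),s["wrist_force"])
for f in("w5",):
    g=cv2.imread(f"pics/{f}.png");m=(g.max(2)<35).astype(np.uint8);n,l,st,ce=cv2.connectedComponentsWithStats(m)
    print([st[i].tolist() for i in range(1,n) if st[i,4]>2000 and st[i,1]<300])
E
```

```text
4.25 [-0.0308 -0.1028  0.0802] [  0.8346 -18.3243  -2.8348]
[[212, 263, 90, 62, 4683]]
```

Home: 18 N at the stop, and the tool advanced just 1.2 mm of the commanded 5. Back off and rise.

>>> drive_tool(commands=[0,0,0,0,0.01,0,-1,0,0,0,0,0.02,0,-1,0,0,0,0,0.02,-0.05,-1,0,0,0,0,0.02,-0.1,-1,0,0,0,0,0.02,-0.15,-1,0,0,0,0,0.02,-0.18,-1,0,0,0,0,0.02,-0.2,-1,0,0,0,0,0.02,-0.2,-1])

```text
t: 5.05
eef_pos: [0.5973, -0.1676, 0.2834]
eef_rot: [[0.998, -0.06, 0.007], [-0.06, -0.998, 0.0], [0.007, -0.001, -1.0]]
wrist_force: [1.0, -0.9, -0.4]
width: 0.009
```

```bash
cat >> h.py <<'E'
a27=np.radians(27);AX=np.array([-np.sin(a27),0,np.cos(a27)]);U=np.array([np.cos(a27),0,np.sin(a27)])
LEAN=Rc@np.c_[U,[0,-1,0],-AX]
E
python3 - <<'E'
from h import *
g=np.array([.0026,.1573,.1525])
s=robot.sense();print(s["t"],L(s["eef_pos"]),s["qpos"])
go(W(g+.10*AX),LEAN)
E
```

```text
5.05 [-0.0302 -0.1233  0.2834] [ 0.269   0.2798 -0.1228  1.6382  0.0344  1.2188 -1.4917]
turn [-0.0003  0.4642 -0.0027] shift [-0.0136 -0.2806  0.0419] t 5.05
```

>>> drive_tool(commands=[0,0.1,0,-0.01,-0.02,0,-1,0,0.2,0,-0.02,-0.05,0,-1,0,0.3,0,-0.02,-0.09,0,-1,0,0.4,0,-0.02,-0.13,0,-1,0,0.464,0,-0.014,-0.17,0,-1,0,0.464,0,-0.014,-0.21,0,-0.5,0,0.464,0,-0.014,-0.245,0.02,0,0,0.464,0,-0.014,-0.27,0.04,0.3,0,0.464,0,-0.014,-0.28,0.042,0.3,0,0.464,0,-0.014,-0.28,0.042,0.3,0,0.464,0,-0.014,-0.28,0.042,0.3])

```text
t: 6.15
eef_pos: [0.6002, 0.1122, 0.2411]
eef_rot: [[0.89, -0.06, 0.452], [-0.054, -0.998, -0.027], [0.453, -0.001, -0.892]]
wrist_force: [-0.6, -0.2, 0.6]
width: 0.483
```

```bash
python3 - <<'E'
from h import *
c=robot.calibration("wrist");im=robot.grab_frame("wrist")
cv2.imwrite("pics/w6.png",cv2.convertScaleAbs(im,alpha=1.3));np.savez("w6.npz",**{k:np.array(c[k]) for k in"KRt"})
s=robot.sense();print(s["t"],L(s["eef_pos"]),s["wrist_force"],s["width"],s["qpos"])
g=np.array([.0026,.1573,.1525])
print("pred knob top",proj("w",W(g+.018*AX),c),"bottom",proj("w",W(g-.023*AX),c),"hub",proj("w",W([.0116,.1039,.1267]),c))
E
```

```text
6.2 [-0.0431  0.1557  0.2415] [-0.1566  0.5478  0.6717] 0.5227589216255523 [-0.033   0.0839 -0.3993  2.0687  0.4337  0.6155 -2.3645]
pred knob top [322.8469 245.4725] bottom [322.8868 231.9707] hub [384.5717 234.8067]
```

View pics/w6.png

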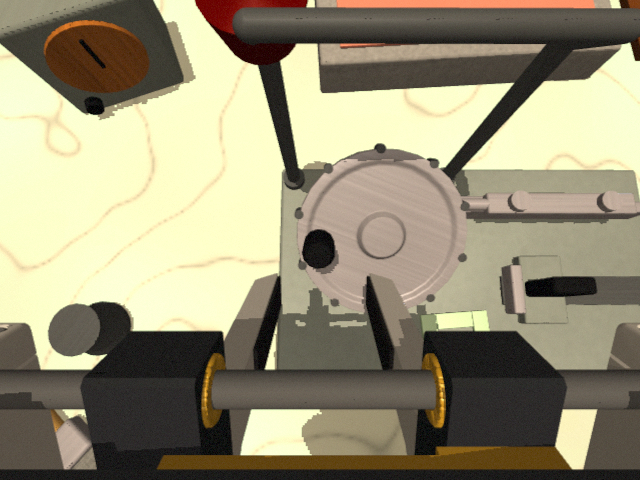

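```bash
python3 - <<'E'
from h import *
c=dict(np.load("w6.npz"));im=cv2.imread("pics/w6.png")
m=(im[225:275,295:342].max(2)<48).astype(np.uint8);n,l,st,ce=cv2.connectedComponentsWithStats(m);i=1+st[1:,4].argmax();print(st[i]+[295,225,0,0,0],ce[i])
x,y,w,h,_=st[i];kt=(295+x+w/2-.5,225+y+h-w/2-.5);print(kt)
g=im[195:280,345:425];cir=cv2.HoughCircles(cv2.cvtColor(g,cv2.COLOR_BGR2GRAY),cv2.HOUGH_GRADIENT,1,50,param1=60,param2=15,minRadius=17,maxRadius=30);print(cir)
for n,wp,a,b in(("hub",(381.5,236),(219,288),(552,182)),("knob",kt,(117,297),(649,119))):
    rs=[ray("w",wp,c),ray("top",tc(*a)),ray("scene",sc(*b))]
    for q in(rs,[rs[0],rs[1]],[rs[0],rs[2]]):
        X,e=tri(*q);X=L(X);print(n,X,"u,y,w",X@U,X[1],X@AX,np.array(e))
    for w in(.1527,.1076):
        o,d=rs[0];o=L(o);d=Rc.T@d;P=o+d*(w-o@AX)/(d@AX);print("  on w",w,"u",P@U,"y",P[1])
E
```

```text
[302 230  33  38 980] [23.3449 23.848 ]
(np.float64(318.0), np.float64(251.0))
[[[37.5 39.5 23.2]]]
hub [0.0111 0.1048 0.1257] u,y,w 0.06698050243126483 0.10476202286883123 0.10692930973946553 [0.0017 0.002  0.0006]
hub [0.0146 0.104  0.1114] u,y,w 0.06359379473004895 0.10396759692561688 0.09264653964440979 [0.0007 0.0007]
hub [0.0107 0.1057 0.1257] u,y,w 0.06659517696255504 0.1057381809377648 0.10714230087013817 [0.0007 0.0007]
  on w 0.1527 u 0.07873088317750841 y 0.11396389774933838
  on w 0.1076 u 0.06678759454612385 y 0.10651289469348858
knob [-0.0074  0.1586  0.1667] u,y,w 0.06909910271362465 0.15857343034308652 0.15191511397514182 [0.0031 0.0038 0.0008]
knob [-0.0033  0.1595  0.1471] u,y,w 0.06388717184668913 0.15953834942609427 0.13259062331321944 [0.0032 0.0032]
knob [-0.0092  0.1602  0.1651] u,y,w 0.06679499447399424 0.16019752681239197 0.15128372295973125 [0.0008 0.0008]
  on w 0.1527 u 0.06725838007011702 y 0.16093217658078882
  on w 0.1076 u 0.053323192367057286 y 0.1616359824734998
```

```bash
python3 - <<'E'
from h import *
p=.067*U+np.array([0,.1605,0])+.117*AX
go(W(p),LEAN)
E
```

```text
turn [ 0.0009  0.0004 -0.0034] shift [-0.0042 -0.0049  0.1177] t 6.2
```

>>> drive_tool(commands=[0,0,0,-0.004,-0.005,0.02,0.2,0,0,0,-0.004,-0.005,0.05,0.2,0,0,0,-0.004,-0.005,0.08,0.2,0,0,0,-0.004,-0.005,0.105,0.2,0,0,0,-0.004,-0.005,0.117,0.2,0,0,0,-0.004,-0.005,0.117,0.2], squeeze=40)

```text
t: 6.8
eef_pos: [0.65, 0.1128, 0.1342]
eef_rot: [[0.89, -0.062, 0.451], [-0.055, -0.998, -0.028], [0.452, 0.0, -0.892]]
wrist_force: [-0.9, -0.5, 0.5]
width: 0.6
```

```bash
python3 - <<'E'
from h import *
im=robot.grab_frame("wrist");cv2.imwrite("pics/w7.png",cv2.convertScaleAbs(im,alpha=1.3))
s=robot.sense();P=L(s["eef_pos"]);print(s["t"],P@U,P[1],P@AX,s["wrist_force"],s["width"],s["qpos"])
E
```

```text
6.85 0.06717127112189726 0.16010539895870818 0.1178147224816183 [0.3551 0.2761 0.521 ] 0.6029188400123983 [-0.1119  0.2974 -0.3083  2.0787  0.7194  0.4439 -2.6264]
```

View pics/w7.png

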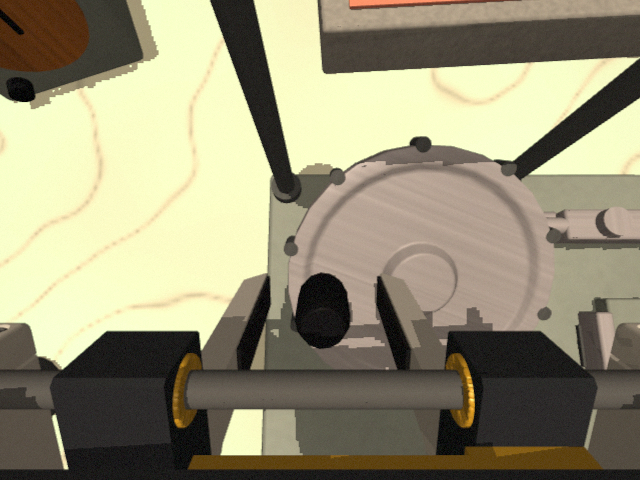

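Knob is centred between the open fingers at (322,310). Joint 7 is near its limit, so I test which way a turn about tool z relieves it before gripping.

>>> drive_tool(commands=[0,0,0.1,0,0,0,0.2,0,0,0.1,0,0,0,0.2])

```text
t: 7.05
eef_pos: [0.6503, 0.1132, 0.1372]
eef_rot: [[0.878, -0.152, 0.454], [-0.157, -0.987, -0.027], [0.452, -0.047, -0.891]]
wrist_force: [-0.1, 0.5, 0.2]
width: 0.599
```

```bash
python3 - <<'E'
from h import *
s=robot.sense();P=L(s["eef_pos"]);print(s["t"],P@U,P[1],P@AX,s["wrist_force"],s["width"],s["qpos"])
print(Ro.from_matrix(LEAN.T@np.array(s["eef_rot"])).as_rotvec())
E
```

```text
7.05 0.06819192836668826 0.16006542805779037 0.11922759948325586 [-0.0634  0.4799  0.1803] 0.5991612334479851 [-0.1435  0.2915 -0.2714  2.0803  0.6974  0.4367 -2.7103]
[-0.0011  0.001   0.1063]
```

>>> drive_tool(commands=[0,0,-0.13,0,0,0.002,0.2,0,0,-0.25,0,0,0.002,0.2,0,0,-0.25,0,0,0.002,-0.3,0,0,-0.25,0,0,0.002,-1,0,0,-0.25,0,0,0.002,-1,0,0,-0.25,0,0,0.002,-1,0,0,-0.25,0,0,0.002,-1], squeeze=40)

```text
t: 7.75
eef_pos: [0.6513, 0.1138, 0.1357]
eef_rot: [[0.888, 0.07, 0.454], [0.092, -0.995, -0.027], [0.45, 0.065, -0.89]]
wrist_force: [-0.3, 2.7, 2.0]
width: 0.271
```

```bash
cat >> h.py <<'E'
CU,CY=.067,.105
def st():
    s=robot.sense();P=L(s["eef_pos"]);f=Rc.T@np.array(s["wrist_force"]);u,y=P@U-CU,P[1]-CY;ph=np.arctan2(u,y);F=np.array([f@U,f[1]])
    print("t %.2f u %.4f y %.4f w %.4f r %.4f phi %.3f"%(s["t"],u,y,P@AX,np.hypot(u,y),ph),"Ftan %.1f Frad %.1f Fax %.1f"%(F@[np.cos(ph),-np.sin(ph)],F@[np.sin(ph),np.cos(ph)],f@AX),"w",s["width"],"q",np.array(s["qpos"]),"rv",Ro.from_matrix(LEAN.T@np.array(s["eef_rot"])).as_rotvec())
    return s
def arc(dphis,r=.055,turn=0):
    s=robot.sense();E=np.array(s["eef_rot"]);P=L(s["eef_pos"]);u,y=P@U-CU,P[1]-CY;ph=np.arctan2(u,y)
    for d in dphis:
        D=(r*np.sin(ph+d)-u)*U+np.array([0,r*np.cos(ph+d)-y,0]);print("%.2f"%d,E.T@Rc@D)
E
python3 - <<'E'
from h import *
st();arc([.15,.3,.45,.6,.75])
E
```

```text
t 7.75 u 0.0013 y 0.0557 w 0.1174 r 0.0557 phi 0.024 Ftan 0.4 Frad 2.7 Fax 2.1 w 0.2709465715684331 q [-0.1031  0.2994 -0.3187  2.0773  0.7292  0.4443 -2.4874] rv [-0.0005  0.0013 -0.1433]
0.15 [0.0079 0.0026 0.    ]
0.30 [0.0155 0.0058 0.    ]
0.45 [0.0226 0.01   0.    ]
0.60 [0.0289 0.0153 0.    ]
0.75 [0.0344 0.0215 0.0001]
```

>>> drive_tool(commands=[0,0,0,0.004,0.001,0,-1,0,0,0,0.0079,0.0026,0,-1,0,0,0,0.0118,0.004,0,-1,0,0,0,0.0155,0.0058,0,-1,0,0,0,0.019,0.0078,0,-1,0,0,0,0.0226,0.01,0,-1,0,0,0,0.0226,0.01,0,-1,0,0,0,0.0226,0.01,0,-1])

```text
t: 8.55
eef_pos: [0.6727, 0.1078, 0.147]
eef_rot: [[0.887, 0.072, 0.455], [0.093, -0.995, -0.024], [0.452, 0.063, -0.89]]
wrist_force: [-0.6, 9.1, 0.3]
width: 0.271
```

```bash
python3 - <<'E'
from h import *
st();arc([.1,.2,.3,.4,.5,.6])
E
```

```text
t 8.55 u 0.0258 y 0.0509 w 0.1177 r 0.0571 phi 0.469 Ftan -4.9 Frad 7.7 Fax 0.8 w 0.2707396435428018 q [-0.0624  0.3128 -0.338   2.0279  0.6818  0.4658 -2.4084] rv [ 0.0022  0.0025 -0.144 ]
0.10 [ 0.0031  0.0051 -0.    ]
0.20 [0.0071 0.0089 0.    ]
0.30 [0.0106 0.0131 0.    ]
0.40 [0.0138 0.0176 0.    ]
0.50 [ 0.0165  0.0224 -0.    ]
0.60 [ 0.0186  0.0275 -0.    ]
```

```bash
sed -i 's/^CU,CY=.*/CU,CY=.0700,.1058/' h.py; python3 - <<'E'
from h import *
st();arc([.1,.2,.3,.4,.5,.6])
E
```

```text
t 8.55 u 0.0228 y 0.0501 w 0.1177 r 0.0551 phi 0.427 Ftan -4.5 Frad 7.9 Fax 0.8 w 0.2707396435428018 q [-0.0624  0.3128 -0.338   2.0279  0.6818  0.4658 -2.4084] rv [ 0.0022  0.0025 -0.144 ]
0.10 [0.0044 0.0033 0.    ]
0.20 [0.0085 0.0069 0.    ]
0.30 [0.0123 0.0109 0.    ]
0.40 [0.0156 0.0153 0.    ]
0.50 [0.0185 0.02   0.    ]
0.60 [0.0209 0.025  0.    ]
```

>>> drive_tool(commands=[0,0,0,0.0044,0.0033,0,-1,0,0,0,0.0085,0.0069,0,-1,0,0,0,0.0123,0.0109,0,-1,0,0,0,0.0156,0.0153,0,-1,0,0,0,0.0185,0.02,0,-1,0,0,0,0.0209,0.025,0,-1,0,0,0,0.0209,0.025,0,-1,0,0,0,0.0209,0.025,0,-1])

```text
t: 9.35
eef_pos: [0.6932, 0.086, 0.1581]
eef_rot: [[0.887, 0.073, 0.456], [0.093, -0.995, -0.022], [0.452, 0.062, -0.89]]
wrist_force: [-2.0, 7.1, -0.7]
width: 0.273
```

```bash
python3 - <<'E'
from h import *
st();arc([.1,.2,.3,.4,.5,.6])
E
```

```text
t 9.35 u 0.0473 y 0.0296 w 0.1177 r 0.0558 phi 1.011 Ftan -7.2 Frad 1.6 Fax 0.4 w 0.2729296470956157 q [ 0.0054  0.3233 -0.3592  1.9847  0.6252  0.4789 -2.3008] rv [ 0.0039  0.0027 -0.1443]
0.10 [ 0.0013  0.0054 -0.    ]
0.20 [ 0.0027  0.0107 -0.    ]
0.30 [ 0.0036  0.0162 -0.    ]
0.40 [ 0.004   0.0217 -0.0001]
0.50 [ 0.0038  0.0272 -0.0001]
0.60 [ 0.003   0.0326 -0.0001]
```

>>> drive_tool(commands=[0,0,0,0.0015,0.0054,0,-1,0,0,0,0.003,0.0107,0,-1,0,0,0,0.004,0.0162,0,-1,0,0,0,0.0044,0.0217,0,-1,0,0,0,0.0042,0.0272,0,-1,0,0,0,0.0034,0.0326,0,-1,0,0,0,0.0034,0.0326,0,-1,0,0,0,0.0034,0.0326,0,-1])

```text
t: 10.15
eef_pos: [0.6992, 0.0553, 0.1621]
eef_rot: [[0.887, 0.074, 0.457], [0.093, -0.995, -0.02], [0.453, 0.06, -0.889]]
wrist_force: [0.9, 7.2, -0.5]
width: 0.269
```

```bash
python3 - <<'E'
from h import *
st();arc([.1,.2,.3,.4,.5,.6])
E
```

```text
t 10.15 u 0.0560 y -0.0007 w 0.1177 r 0.0560 phi 1.584 Ftan -7.2 Frad 0.1 Fax -0.7 w 0.2688371539277009 q [ 0.0791  0.3215 -0.3755  1.9787  0.5811  0.4668 -2.2053] rv [ 0.006   0.0038 -0.1448]
0.10 [-0.0021  0.0052 -0.    ]
0.20 [-0.0038  0.0105 -0.0001]
0.30 [-0.0059  0.0155 -0.0001]
0.40 [-0.0086  0.0203 -0.0002]
0.50 [-0.0118  0.0248 -0.0002]
0.60 [-0.0153  0.029  -0.0002]
```

>>> drive_tool(commands=[0,0,0,-0.0013,0.0054,0,-1,0,0,0,-0.0032,0.0107,0,-1,0,0,0,-0.0055,0.0158,0,-1,0,0,0,-0.0082,0.0206,0,-1,0,0,0,-0.0115,0.0251,0,-1,0,0,0,-0.015,0.0292,0,-1,0,0,0,-0.015,0.0292,0,-1,0,0,0,-0.015,0.0292,0,-1])

```text
t: 10.95
eef_pos: [0.689, 0.0254, 0.1576]
eef_rot: [[0.886, 0.074, 0.458], [0.093, -0.995, -0.019], [0.454, 0.06, -0.889]]
wrist_force: [3.5, 4.5, -0.8]
width: 0.271
```

```bash
python3 - <<'E'
from h import *
st();arc([.1,.15,.2,.25,.3,.4,])
E
```

```text
t 10.95 u 0.0464 y -0.0311 w 0.1176 r 0.0559 phi 2.162 Ftan -5.3 Frad -0.6 Fax -2.2 w 0.2706597355098223 q [ 0.1414  0.3084 -0.3836  2.0107  0.556   0.4322 -2.1409] rv [ 0.0071  0.0052 -0.1448]
0.10 [-0.0045  0.0033 -0.    ]
0.15 [-0.0066  0.0051 -0.0001]
0.20 [-0.0088  0.0068 -0.0001]
0.25 [-0.011   0.0084 -0.0001]
0.30 [-0.0134  0.0098 -0.0001]
0.40 [-0.0182  0.0124 -0.0002]
```

>>> drive_tool(commands=[0,0,0,-0.002,0.002,0,-1,0,0,0,-0.004,0.0038,0,-1,0,0,0,-0.0062,0.0055,0,-1,0,0,0,-0.0062,0.0055,0,-1,0,0,0,-0.0062,0.0055,0,-1])

```text
t: 11.45
eef_pos: [0.6849, 0.0202, 0.1557]
eef_rot: [[0.885, 0.075, 0.459], [0.094, -0.995, -0.018], [0.456, 0.059, -0.888]]
wrist_force: [4.3, 4.3, -2.3]
width: 0.269
```

```bash
sed -i 's/r=.055,/r=.0557,/' h.py; python3 - <<'E'
from h import *
st();arc([.05,.1,.15,.2])
E
```

```text
t 11.45 u 0.0421 y -0.0367 w 0.1177 r 0.0558 phi 2.287 Ftan -5.1 Frad -1.0 Fax -3.9 w 0.26931749530511834 q [ 0.1526  0.3039 -0.3843  2.0229  0.5535  0.42   -2.1318] rv [ 0.0084  0.0067 -0.145 ]
0.05 [-0.0022  0.0017 -0.    ]
0.10 [-0.0045  0.0033 -0.0001]
0.15 [-0.0068  0.0049 -0.0001]
0.20 [-0.0092  0.0063 -0.0001]
```

>>> drive_tool(commands=[0,0,0,-0.0022,0.0017,0,-1,0,0,0,-0.0045,0.0033,0,-1,0,0,0,-0.0068,0.0049,0,-1,0,0,0,-0.0068,0.0049,0,-1,0,0,0,-0.0068,0.0049,0,-1])

```text
t: 11.95
eef_pos: [0.6799, 0.0152, 0.1533]
eef_rot: [[0.885, 0.076, 0.46], [0.094, -0.995, -0.017], [0.457, 0.058, -0.888]]
wrist_force: [2.8, 5.0, -1.1]
width: 0.268
```

```bash
python3 - <<'E'
from h import *
st();arc([.05,.1,.15,.2])
E
```

```text
t 11.95 u 0.0369 y -0.0419 w 0.1176 r 0.0558 phi 2.420 Ftan -4.7 Frad -2.7 Fax -2.2 w 0.26793621170376464 q [ 0.1624  0.2992 -0.3842  2.0366  0.5523  0.4074 -2.1249] rv [ 0.0094  0.0077 -0.1452]
0.05 [-0.0024  0.0014 -0.    ]
0.10 [-0.0049  0.0027 -0.0001]
0.15 [-0.0074  0.0039 -0.0001]
0.20 [-0.0099  0.005  -0.0001]
```

>>> drive_tool(commands=[0,0,0,-0.0024,0.0014,0,-1,0,0,0,-0.0049,0.0027,0,-1,0,0,0,-0.0049,0.0027,0,-1,0,0,0,-0.0049,0.0027,0,-1])

```text
t: 12.35
eef_pos: [0.6764, 0.0124, 0.1515]
eef_rot: [[0.884, 0.076, 0.461], [0.094, -0.995, -0.016], [0.457, 0.057, -0.887]]
wrist_force: [2.4, 4.0, -1.9]
width: 0.269
```

```bash
cat >> h.py <<'E'
def avg(n=5):
    v=[]
    for i in range(n):
        s=robot.sense();P=L(s["eef_pos"]);f=Rc.T@np.array(s["wrist_force"]);u,y=P@U-CU,P[1]-CY;ph=np.arctan2(u,y);F=np.array([f@U,f[1]])
        v.append([ph,np.hypot(u,y),F@[np.cos(ph),-np.sin(ph)],F@[np.sin(ph),np.cos(ph)],f@AX]);
        if i<n-1: robot.grab_frame("top")
    print("phi r Ftan Frad Fax",np.mean(v,0),"sd",np.std(v,0),s["t"])
E
python3 - <<'E'
from h import *
avg();arc([.05,.1,.15,.2])
E
```

```text
phi r Ftan Frad Fax [ 2.5061  0.0557 -4.161  -2.6633 -2.4438] sd [0.0003 0.     0.6287 0.246  0.5133] 12.55
0.05 [-0.0025  0.0012 -0.    ]
0.10 [-0.0051  0.0023 -0.0001]
0.15 [-0.0077  0.0033 -0.0001]
0.20 [-0.0103  0.0042 -0.0001]
```

>>> drive_tool(commands=[0,0,0,-0.0025,0.0012,0,-1,0,0,0,-0.0051,0.0023,0,-1,0,0,0,-0.0051,0.0023,0,-1,0,0,0,-0.0051,0.0023,0,-1])

```text
t: 12.95
eef_pos: [0.6724, 0.0098, 0.1495]
eef_rot: [[0.884, 0.076, 0.461], [0.094, -0.995, -0.016], [0.458, 0.057, -0.887]]
wrist_force: [3.1, 3.6, -0.9]
width: 0.271
```

```bash
python3 - <<'E'
from h import *
avg();arc([.05,.1,.15,.2])
E
```

```text
phi r Ftan Frad Fax [ 2.6003  0.0557 -3.5248 -2.0397 -1.9739] sd [0.0004 0.     0.5585 0.2308 0.3831] 13.15
0.05 [-0.0026  0.0011 -0.    ]
0.10 [-0.0052  0.0019 -0.0001]
0.15 [-0.0079  0.0027 -0.0001]
0.20 [-0.0106  0.0033 -0.0001]
```

>>> drive_tool(commands=[0,0,0,-0.0026,0.0011,0,-1,0,0,0,-0.0052,0.0019,0,-1,0,0,0,-0.0052,0.0019,0,-1,0,0,0,-0.0052,0.0019,0,-1])

```text
t: 13.55
eef_pos: [0.6676, 0.0073, 0.147]
eef_rot: [[0.884, 0.076, 0.46], [0.094, -0.995, -0.016], [0.457, 0.057, -0.888]]
wrist_force: [-0.3, 3.2, -1.5]
width: 0.272
```

```bash
python3 - <<'E'
from h import *
avg();arc([.05,.1,.15,.2])
E
```

```text
phi r Ftan Frad Fax [ 2.7055  0.0557 -0.6756 -3.4418 -1.1032] sd [0.0004 0.     0.5309 0.128  0.3218] 13.75
0.05 [-0.0027  0.0007 -0.    ]
0.10 [-0.0054  0.0013 -0.0001]
0.15 [-0.0082  0.0018 -0.0001]
0.20 [-0.0109  0.0021 -0.0001]
```

>>> drive_tool(commands=[0,0,0,-0.0013,0.0004,0,-1,0,0,0,-0.0022,0.0007,0,-1,0,0,0,-0.0022,0.0007,0,-1])

```text
t: 14.05
eef_pos: [0.6659, 0.0066, 0.1462]
eef_rot: [[0.884, 0.076, 0.461], [0.094, -0.995, -0.016], [0.458, 0.057, -0.887]]
wrist_force: [1.8, 4.3, -1.9]
width: 0.274
```

```bash
python3 - <<'E'
from h import *
avg(6);arc([.05,.1,.15,.2])
E
```

```text
phi r Ftan Frad Fax [ 2.7434  0.0556 -2.193  -4.0383 -2.0298] sd [0.0004 0.     0.2286 0.1316 0.3471] 14.3
0.05 [-0.0027  0.0007 -0.    ]
0.10 [-0.0054  0.0012 -0.0001]
0.15 [-0.0082  0.0015 -0.0001]
0.20 [-0.011   0.0017 -0.0001]
```

>>> drive_tool(commands=[0,0,0,-0.0012,0.0004,0,-1,0,0,0,-0.0024,0.0006,0,-1,0,0,0,-0.0024,0.0006,0,-1])

```text
t: 14.6
eef_pos: [0.6638, 0.0058, 0.145]
eef_rot: [[0.884, 0.076, 0.461], [0.094, -0.995, -0.016], [0.457, 0.057, -0.887]]
wrist_force: [0.7, 5.0, -1.4]
width: 0.267
```

```bash
python3 - <<'E'
from h import *
avg(6);go(W([0,0,0]),LEAN)
E
```

```text
phi r Ftan Frad Fax [ 2.7889  0.0556 -1.353  -4.6458 -1.4078] sd [0.0003 0.     0.386  0.2148 0.4071] 14.85
turn [-0.0103 -0.0083  0.1453] shift [-0.0971  0.0412  0.116 ] t 14.85
```

Forward force falls 4.2→3.5→2.2→1.35 N at φ 2.51, 2.60, 2.74, 2.79, which puts the hump near 2.64, so I'm about 0.14 rad past it. Release and back off along the axis.

```bash
python3 - <<'E'
from h import *
cv2.imwrite("pics/s_before.png",robot.grab_frame("scene"));st()
E
```

```text
t 14.90 u 0.0192 y -0.0522 w 0.1173 r 0.0556 phi 2.789 Ftan -1.5 Frad -4.9 Fax -2.0 w 0.26443317116330234 q [ 0.1749  0.2854 -0.3782  2.0786  0.5593  0.3738 -2.1251] rv [ 0.0103  0.0084 -0.1453]
```

>>> drive_tool(commands=[0,0,0,0,0,0,-0.6,0,0,0,0,0,0,-0.2,0,0,0,0,0,0,0.2,0,0,0,0,0,0,0.2,0,0,0,0,0,0,0.2,0,0,0,0,0,-0.02,0.2,0,0,0,0,0,-0.05,0.2,0,0,0,0,0,-0.08,0.2,0,0,0,0,0,-0.11,0.2,0,0,0,0,0,-0.13,0.2,0,0,0,0,0,-0.13,0.2])

```text
t: 16.0
eef_pos: [0.6043, 0.0077, 0.2634]
eef_rot: [[0.882, 0.076, 0.464], [0.094, -0.995, -0.017], [0.461, 0.058, -0.886]]
wrist_force: [0.8, 0.0, -0.3]
width: 0.602
```

```bash
python3 - <<'E'
from h import *
s=st();b=cv2.imread("pics/s_before.png");a=robot.grab_frame("scene");cv2.imwrite("pics/s_after.png",a)
w=robot.grab_frame("wrist");cv2.imwrite("pics/w8.png",cv2.convertScaleAbs(w,alpha=1.3))
o=cv2.imread("pics/scene0.png")
v=[cv2.resize(i[300:350,195:385],None,fx=4,fy=4,interpolation=cv2.INTER_CUBIC) for i in(o,b,a)]
cv2.imwrite("pics/cmp.png",cv2.convertScaleAbs(np.vstack(v),alpha=1.3))
E
```

```text
t 16.00 u 0.0199 y -0.0538 w 0.2498 r 0.0573 phi 2.787 Ftan -0.6 Frad 0.1 Fax -0.6 w 0.6018791863667979 q [ 0.3356  0.0387 -0.5207  2.0696  0.2197  0.5755 -1.8174] rv [ 0.0092  0.0125 -0.1452]
```

View pics/cmp.png

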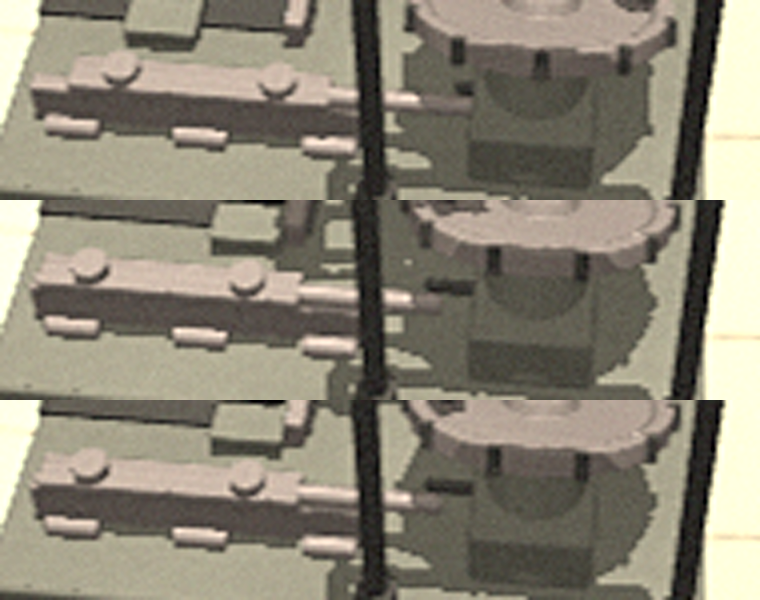

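View pics/w8.png

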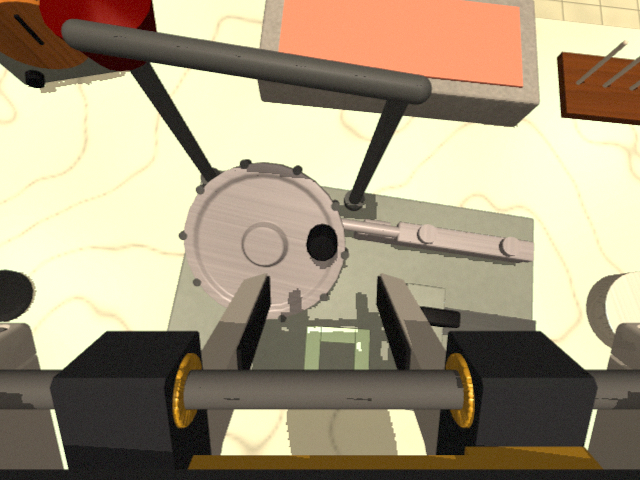

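The bar's bolts sit at x≈90 and 247 both before and after release (122 and 278 at the start), so it stays thrown. The knob is still at the right (322,242), the guide is against its stop and the gripper is clear.

```bash
python3 - <<'E'
from h import *
a=cv2.imread("pics/s_after.png")
for _ in range(6): n=robot.grab_frame("scene")
print("diff cutter",cv2.absdiff(a,n)[300:345,195:370].mean(), robot.sense()["t"], robot.sense()["wrist_force"]); print(robot.hand_in())
E
```

```text
diff cutter 2.7426031746031745 16.4 [ 0.914   0.333  -0.7431]
the job is handed in; nothing more can be done
None
```

The slide cutter is set up and the job was handed in at about 16.4 s. The hand-in gives no verdict, so whether it passed is not confirmed.

- **Guide:** I pushed the tab left with the closed fingers until it met the stop. The force rose to 18 N and the tool moved only 1.2 mm of a commanded 5 mm. The bar had not been touched yet.
- **Cam wheel:** I turned the knob clockwise with the gripper leaning along the wheel's axis. The resistance rose to about 7 N, then fell to 4.2, 3.5, 2.2 and 1.4 N. From that I put the hump at about 2.64 rad and stopped at about 2.79 rad, roughly 0.14 rad past it. This is an estimate, because the hump cannot be seen.
- **One reading disagreed:** at 2.71 rad the force was only 0.7 N, below the trend. I took it as stick-slip, since the next reading fell back in line.
- **Checks after release:**
  - The bar stayed in the same thrown position in pictures before and after letting go, and did not visibly move in the last pictures.
  - The knob stayed where I left it, and the guide was still against its stop.
  - The wrist force was about 1 N, with the gripper clear of everything.
  - I did not measure the bystanders' positions again, but I felt no contact with any of them.

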